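# Push a used sample-cell carrier through a self-closing flap

### The arm

A 6-joint arm with a two-finger parallel gripper is mounted at the origin on the work surface. World frame = base frame: x ahead of the robot, y to its left, z up, the work surface at z = 0. Lengths are in m, angles in degrees, forces in N, time in s.
With the tool pointing down it reaches from about 0.375 to 0.9 m from the base axis. Payload 3.1 kg.
Tool frame: the origin (TCP) lies on the front face of the gripper's body, between the roots of the fingers; the fingertips stand 70 mm ahead of it and the grasp point (between the pads) lies 51 mm ahead of it (bot.tip_extent is the distance from the TCP to the fingertips, in m); z points along the fingers, x is the direction in which the jaws open and shut, and the axes are right-handed (so a half turn about z gives the same grasp; the last joint's range is limited). The gripper opens to 87 mm and grips with 3 to 60 N. Pads are 19 mm wide; open, the fingers measure 117 mm over their backs; the gripper's body (75 mm by 190 mm) begins 51 mm behind the grasp point.
Start: joints at [59.559, 30.224, 82.088, -0, 67.689, -10.227], TCP at [0.216, 0.586, 0.292] pointing down, gripper open.
Joint ranges: [-176.69, 176.69], [-43.24, 126.21], [12.49, 139.97], [-82, 262], [0, 151.66], [-163.58, 163.58]. Speed limits (degrees/s): [159.86, 159.86, 180, 180, 180, 180].

### API

Orientations are given as a 3x3 rotation matrix whose columns are the frame's x, y, z axes.
In Python, from rig import bot, viewer, ticket gives the robot as it stands. The module is installed in compiled form; this text tells all that it offers.
- The arm moves only by the tool arm_command, never from a script. Its argument "targets" is a list of rows, each an object with "rot": the turn, a rotation vector about the tool's x, y, z in degrees, a list of three; "offset": the shift along the tool's x, y, z in cm, a list of three; "gripper": the closure, from 0 (fully open) to 1 (shut). A call has 1 to 8 rows; each row is the pose to reach, as a shift and turn from the pose commanded when the call began, along the tool's axes at that moment; what a row does not reach only later rows make up. A row lasts 1/10 s, in which the tool goes at most 50 mm and 8.59 degrees, less where a joint would pass 70% of its speed; a pose out of reach is approached as far as the arm can. A call with a gripper value outside its range is refused whole. The fingers move at their own pace and stop on an object; the grip force is fixed at half the most. Time passes only in rows, so rows that repeat a pose let the fingers close. It gives the time, the measured TCP pose, the force and the opening at its end, in the units of the state.
- bot.read_state(): the state, without advancing time (a new reading comes with each control period).
- viewer.capture(name): name is "scene" or "top" or "wrist"; returns a dict with "frame" (420x560x3 uint8, red, green, blue), "fx", "fy", "cx", "cy" (pixels), "D" ([k1, k2, p1, p2, k3] as OpenCV has them; the pictures are not rectified), "view" (4x4, takes a point from world to camera coordinates). Camera axes: x right, y down, z forward; pixel columns grow to the right and rows downward; lengths in m; the calibration is good to about 2 mm. A picture is of the moment at which its call begins. There is no depth.
- ticket.hand_in(): hands the job in, once; it reports no verdict.
The state is a dict: "time_s": time; "joint_positions": joint angles; "qvel": joint speeds; "tau": joint torques, N m; "position": TCP position; "tcp_rot": TCP orientation; "force": force on the tool from outside, world axes, zero at the start; "moment": the same for the moment, N m; "opening": opening from 0.0 (shut) to 1.0 (fully open).
Only numpy, scipy, OpenCV 4.12 (cv2) and the standard library are available. Lean on these libraries where they do the work, as an engineer would, in place of code of your own. Each camera call takes 0.05 s, during which the arm holds its last target. There are 200 camera calls.

### The job

Post the blue sample-cell carrier into the drop well: push the orange spring flap inward with one finger and, while that finger keeps it open, push the carrier along the metal deck with the other finger until it drops into the well, then withdraw so that the flap closes behind it. The flap must not press or drag on the carrier, so have it well open before the carrier gets there; only push the carrier, never lift it, and leave the spare carrier, the bottle and the beaker where they stand.

Things in the scene. Friction and masses are not known exactly. Their poses are not given: they have to be found in the camera images.
- well: Fixed white drop well, turned up to 20 degrees either way. Origin on the bench under the middle of the flap opening; +x leads through the opening into the well, +y to the hinge side, z up. In mm: flap at x 0, between posts 12 square centred at y +-68, 105 high. Before it a flat metal deck, height 60, x -125 to 4, y +-66, open in front and above; its side rims (y 66 to 74) are 66 high.
- flap (a joint): Orange upright panel 116 wide, 38 high, 5 mm thick, 65 to 103 mm above the bench. Its vertical hinge is at y +60 mm in the well's frame; it turns only inward (to +x). Value in rad: 0 closed across the opening, 1.4 at its stop by the +y wall. A spring shuts it when let go: 0.12 N m closed, 0.2 N m wide open (about 3 N at 40 mm from the hinge).
- flap_hinge (a point): Point on the flap's hinge axis, at half the flap's height (84 mm above the bench); fixed to the well.
- flap_edge (a point): Middle of the flap's free edge, 118 mm from the hinge axis, half-way up the flap; moves with the flap.
- carrier_center (a point): Centre of the blue carrier, a loose block 30 (x) by 36 (y) by 26 mm with two clear cell tops (34 high in all), 40 to 85 g; the point is 17 mm above its underside. It stands on the deck, 50 to 70 mm before the flap and 12 to 28 mm to the -y side of the opening's middle (away from the hinge); its x is within 9 degrees of the well's x.
- well_floor (a point): Middle of the well's inner floor, 10 mm above the bench, 82 mm past the flap in the well's x. The well is open above; in the frame of well it runs from the deck's end at x 4 to a back wall at x 160, between side walls at y +-66; walls 8 mm thick, 100 mm high.
- spare_center (a point): Centre of the spare carrier, white, otherwise like the blue one; stands on the bench beside the well. Leave alone.
- bottle_center (a point): Centre of a capped amber bottle, 52 across, 110 high, standing on the bench beside the well. Leave alone.
- beaker_center (a point): Centre of a glass beaker, 60 across, 75 high, standing on the bench beside the well. Leave alone.
Things that resemble listed ones, but are neither listed nor needed, are in the scene too. Of the things that look like the part that bears carrier_center, the smallest one is meant.

How it is judged:
By the outcome, as a careful person would: the job done as asked, in the order asked, and still so for the second after the job is handed in, with the robot touching nothing.
It also fails if it takes over 38 s, if anything falls off the work surface, if the arm or the gripper's body presses on something with over 40 N, if the wrist force passes 120 N, or if a joint passes its speed limit or range.

## Working session

There is one attempt and no reset: what is moved stays moved. The work goes in short steps, Python scripts to look and compute and a tool call to move; the robot and the scene stay as the last step left them, time stands still between calls to the robot, and variables do not carry over. Pictures are saved under pics/ and viewed, about 8 in all and at most 12, crops included, and the job is handed in when it is done.

Besides the shell and the picture viewer there is one more tool, called after "Emit:" as a command line: name --argument value ..., lists and objects as JSON in quotes. arm_command: Moves the arm, as the interface text tells. Its arguments: {"type":"object","properties":{"targets":{"type":"array"}},"required":["targets"]}

```bash
mkdir -p pics; cat > h.py <<'E'
import numpy as np, cv2
from rig import bot, viewer, ticket
def snap(n,f):
    d=viewer.capture(n); np.savez(f'pics/{f}.npz',**d)
    cv2.imwrite(f'pics/{f}.png',d['frame'][:,:,::-1]); return d
def K(d): return np.array([[d['fx'],0,d['cx']],[0,d['fy'],d['cy']],[0,0,1]],float)
def ray(d,uv):
    p=cv2.undistortPoints(np.array([[uv]],float),K(d),np.array(d['D'],float))[0,0]
    V=np.array(d['view']);R=V[:3,:3];return -R.T@V[:3,3], R.T@np.array([p[0],p[1],1])
def atz(d,uv,z):
    o,r=ray(d,uv); return o+r*(z-o[2])/r[2]
def proj(d,P):
    V=np.array(d['view']);return cv2.projectPoints(np.array(P,float).reshape(-1,3),cv2.Rodrigues(V[:3,:3])[0],V[:3,3],K(d),np.array(d['D'],float))[0][:,0]
E
python3 - <<'E'
from h import *
a=snap('top','top0');b=snap('scene','scene0')
s=bot.read_state();print({k:np.round(s[k],3).tolist() for k in('time_s','position','tcp_rot','force','opening')})
cv2.imwrite('pics/both.png',np.hstack([cv2.resize(x['frame'][:,:,::-1],(800,600)) for x in(a,)]))
E
```

```text
{'time_s': 0.1, 'position': [0.216, 0.586, 0.291], 'tcp_rot': [[0.345, 0.938, -0.001], [0.938, -0.345, -0.002], [-0.002, -0.0, -1.0]], 'force': [-0.114, -0.542, -0.003], 'opening': 1.002}
```

View pics/both.png

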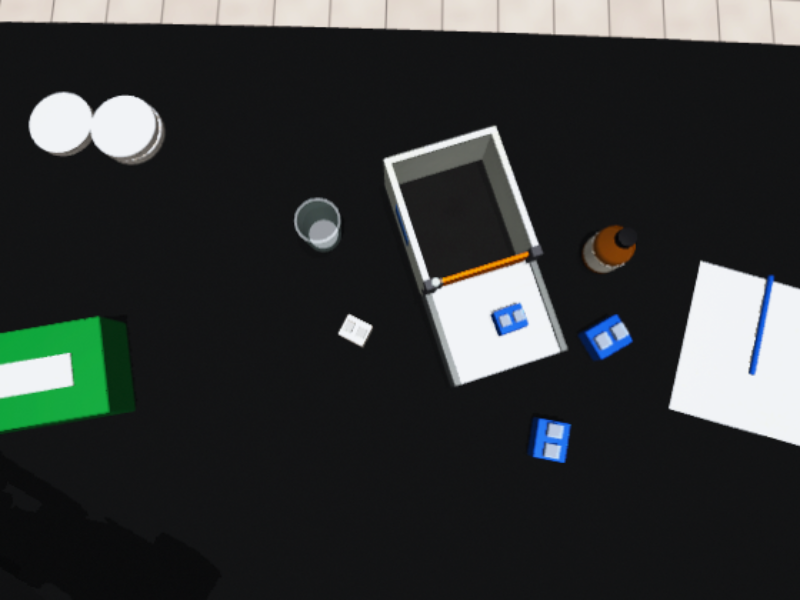

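View pics/scene0.png

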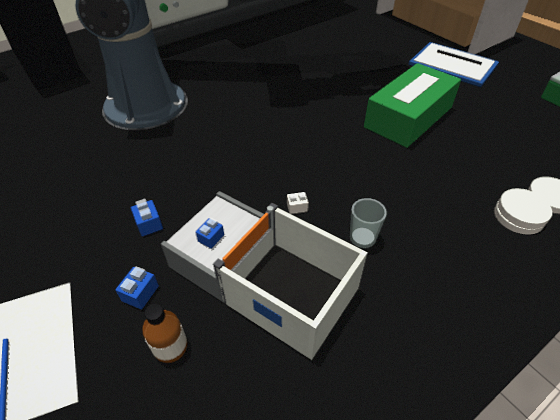

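Three blue carriers appear in the top view (800 px scale). They are at (510,318) on the deck, (607,337) by the bottle and (551,440) on the bench. The one on the deck is smallest and stands 50–70 mm before the flap, so it is the one meant. The orange flap runs from the hinge at (433,284) to (536,252). The spare is at (355,330), the beaker at (318,222) and the bottle at (612,245). I'll fit the well and carrier poses and check them in an enlarged overlay.

```bash
cat > fit.py <<'E'
from h import *
from scipy.optimize import least_squares, minimize
def T(p,P):
    c,s=np.cos(p[2]),np.sin(p[2]);P=np.array(P,float).reshape(-1,3)
    return np.c_[p[0]+c*P[:,0]-s*P[:,1],p[1]+s*P[:,0]+c*P[:,1],P[:,2]]
def box(p,z0,z1,hx=.015,hy=.018): return T(p,[(a*hx,b*hy,z) for z in(z0,z1) for a,b in((1,1),(1,-1),(-1,-1),(-1,1))])
def bluemask(d,near):
    hsv=cv2.cvtColor(d['frame'],cv2.COLOR_RGB2HSV);m=cv2.inRange(hsv,(95,100,40),(130,255,255))
    m=cv2.morphologyEx(m,cv2.MORPH_CLOSE,np.ones((5,5)))
    n,l,st,ce=cv2.connectedComponentsWithStats(m);i=1+np.argmin(np.linalg.norm(ce[1:]-near,axis=1))
    return (l==i).astype(np.uint8)
def hullmask(d,P,S=4):
    return cv2.convexHull(proj(d,P).astype(np.float32))[:,0]
def carrier(views,p0):
    ms=[]
    for d,near in views:
        c=np.argwhere(bluemask(d,near))[:,::-1].astype(np.int32); ms.append(cv2.convexHull(c)[:,0].astype(np.float32))
    def cost(p):
        e=0
        for (d,_),h in zip(views,ms):
            q=hullmask(d,box(p,.060,.086)); i=cv2.intersectConvexConvex(q,h)[0]
            a,b=cv2.contourArea(q),cv2.contourArea(h)+cv2.arcLength(h[:,None],True)*.5
            e+=1-i/(a+b-i)
        return e
    r=minimize(cost,p0,method='Nelder-Mead',options=dict(initial_simplex=np.array(p0)+np.array([[0,0,0],[.006,0,0],[0,.006,0],[0,0,.12]]),xatol=1e-5,fatol=1e-5))
    return r.x,r.fun
E
python3 - <<'E'
from fit import *
a=dict(np.load('pics/top0.npz'));b=dict(np.load('pics/scene0.npz'))
M=np.array([(168,74,100),(168,-74,100),(-125,74,66),(-125,-74,66)])/1e3
ua=(np.array([(384,160),(496,127),(457,385),(567,350)])+.5)*.7-.5
Ms=np.array([(168,74,100),(168,-74,100)])/1e3; us=np.array([(365,257),(313,356)])
Ms=Ms
p0=atz(a,(ua[0]+ua[1])/2*.5+(ua[2]+ua[3])/2*.5,.08)
f=lambda p:np.r_[(proj(a,T(p,M))-ua).ravel(),(proj(b,T(p,Ms))-us).ravel()*.5]
r=least_squares(f,[p0[0],p0[1],.2]);w=r.x
print('well',w,np.degrees(w[2]),np.round(r.fun,1))
q=atz(a,(510*.7,318*.7),.08)
c,e=carrier([(a,(357,223)),(b,(209,233))],[q[0],q[1],w[2]])
ca,ea=carrier([(a,(357,223))],[q[0],q[1],w[2]])
def inw(c):
    d=np.array(c[:2])-w[:2];C,S=np.cos(w[2]),np.sin(w[2]);return np.round([C*d[0]+S*d[1],-S*d[0]+C*d[1]],4),np.degrees(c[2]-w[2])
print('car',c,e,inw(c),'top only',ea,inw(ca))
np.save('w.npy',w);np.save('c.npy',c)
def ov(d,x0,x1,y0,y1,s):
    im=cv2.resize(d['frame'][y0:y1,x0:x1,::-1],None,fx=s,fy=s,interpolation=cv2.INTER_CUBIC)
    def dl(P,col):
        p=((proj(d,P)-[x0,y0]+.5)*s-.5).astype(np.int32);cv2.polylines(im,[p],False,col,1)
    dl(box(c,.06,.086)[[0,1,2,3,0]],(0,255,255));dl(box(c,.06,.086)[[4,5,6,7,4]],(0,255,0))
    dl(T(w,np.array([(168,74,100),(168,-74,100),(0,-74,100),(0,74,100),(168,74,100)])/1e3),(0,0,255))
    dl(T(w,np.array([(-125,74,66),(-125,-74,66),(0,-74,66),(0,74,66),(-125,74,66)])/1e3),(255,0,255))
    dl(T(w,np.array([(0,60,103),(0,-58,103),(0,-58,65),(0,60,65)])/1e3),(255,255,0))
    return im
A=ov(a,250,410,80,280,3);B=ov(b,150,380,175,375,1.38)
A=cv2.resize(A,(480,600));im=np.zeros((600,800,3),np.uint8);im[:,:480]=A;im[:B.shape[0],480:480+B.shape[1]]=B[:,:320]
cv2.imwrite('pics/ov.png',im)
E
```

```text
well [ 0.60141951 -0.06901739  0.32391175] 18.558776176490802 [  1.8  -3.    2.3  -2.6  -0.6  -0.8   1.6  -1.1   0.1  -1.2  -0.7 -12.6]
car [ 0.54026822 -0.1014311   0.35990314] 0.37350353985457596 (array([-0.0683, -0.0113]), np.float64(2.062154931807193)) top only 0.16897415580045094 (array([-0.0689, -0.0113]), np.float64(4.335466985086188))
```

View pics/ov.png

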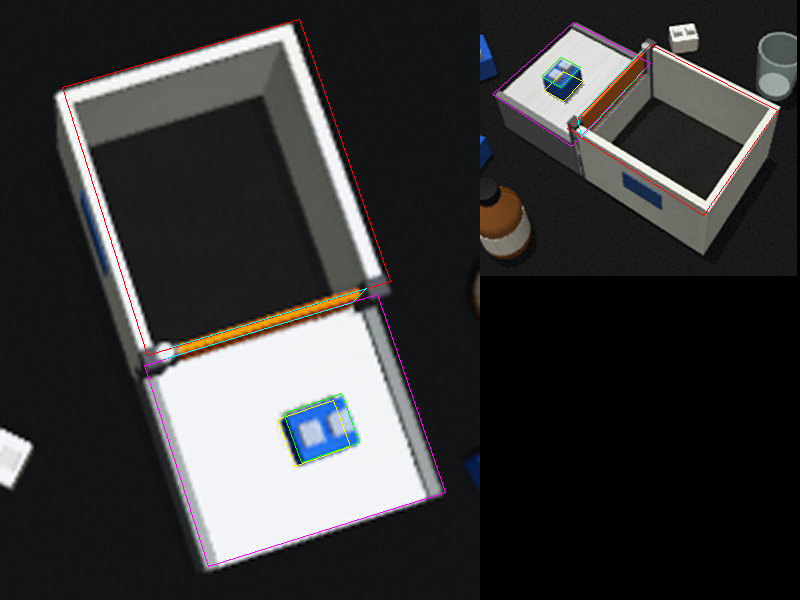

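The two views show one bad well point: scene (313,356) is the bottom corner, and the top corner is at about (313,329). The deck carrier is confirmed. I'll refit with corrected corners and looser blue thresholds.

```bash
sed -i 's/(95,100,40)/(95,90,18)/' fit.py
python3 - <<'E'
from fit import *
a=dict(np.load('pics/top0.npz'));b=dict(np.load('pics/scene0.npz'))
M=np.array([(168,74,100),(168,-74,100),(-125,74,66),(-125,-74,66)])/1e3
ua=np.array([(269,111),(348.7,87.3),(319.2,270),(397.5,244.3)])
Ms=np.array([(168,74,100),(168,-74,100),(168,-74,0)])/1e3; us=np.array([(365.2,253.5),(313,329),(313,357)])
f=lambda p:np.r_[(proj(a,T(p,M))-ua).ravel(),(proj(b,T(p,Ms))-us).ravel()]
r=least_squares(f,[.6,-.07,.3]);w=r.x
print('well',w,np.degrees(w[2]),np.round(r.fun,1))
V=[(a,(357,223)),(b,(209,233))]
inw=lambda c:(np.round([np.cos(w[2])*(c[0]-w[0])+np.sin(w[2])*(c[1]-w[1]),-np.sin(w[2])*(c[0]-w[0])+np.cos(w[2])*(c[1]-w[1])],4),np.degrees(c[2]-w[2]))
for v in (V,V[:1],V[1:]):
    c,e=carrier(v,[.54,-.107,w[2]]);print('car',c,e,*inw(c))
    if v is V: np.save('c.npy',c)
np.save('w.npy',w);c=np.load('c.npy')
def ov(d,x0,x1,y0,y1,s):
    im=cv2.resize(d['frame'][y0:y1,x0:x1,::-1],None,fx=s,fy=s,interpolation=cv2.INTER_CUBIC)
    def dl(P,col):
        p=((proj(d,P)-[x0,y0]+.5)*s-.5).astype(np.int32);cv2.polylines(im,[p],False,col,1)
    dl(box(c,.06,.086)[[0,1,2,3,0]],(0,255,255));dl(box(c,.06,.086)[[4,5,6,7,4]],(0,255,0))
    dl(T(w,np.array([(168,74,100),(168,-74,100),(0,-74,100),(0,74,100),(168,74,100)])/1e3),(0,0,255))
    dl(T(w,np.array([(-125,74,66),(-125,-74,66),(0,-74,66),(0,74,66),(-125,74,66)])/1e3),(255,0,255))
    dl(T(w,np.array([(0,60,103),(0,-58,103),(0,-58,65),(0,60,65)])/1e3),(255,255,0))
    return im
A=ov(a,310,410,170,280,4);B=ov(b,155,287,185,305,3)
im=np.zeros((440,800,3),np.uint8);im[:A.shape[0],:400]=A;im[:B.shape[0],400:796]=B
cv2.imwrite('pics/ov2.png',im)
E
```

```text
well [ 0.59975023 -0.06693035  0.33634682] 19.27125349366828 [-0.8 -0.5 -1.8 -0.5 -0.2 -0.3  0.3 -0.4  0.3 -1.4  0.5 -1.  -3.3  2.5]
car [ 0.54043036 -0.1018482   0.36025526] 0.3526112577683832 [-0.0675 -0.0134] 1.36985219393354
car [ 0.53971502 -0.10162152  0.39958917] 0.16030716602372996 [-0.0681 -0.0129] 3.623519324210805
car [ 0.54207108 -0.10154844  0.4977241 ] 0.17749133274424744 [-0.0659 -0.0136] 9.246236583515467
```

View pics/ov2.png

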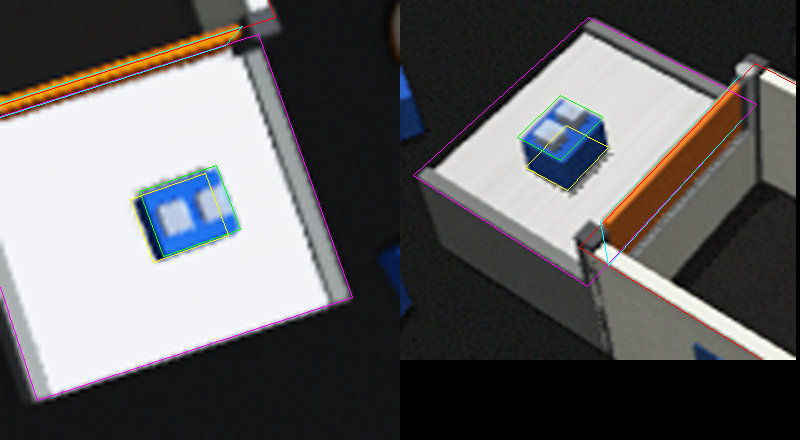

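Carrier at well (-67, -13.5) mm with about 3° yaw, which matches the stated ranges. The plan is to keep the gripper open and pointing down, with the jaw axis 20° off the well's x. Finger A then leads at y≈+19 to take the flap, and finger B is behind the carrier at y≈-16. Next I work out the hover move.

```bash
cat > go.py <<'E'
from fit import *
w=np.load('w.npy')
def plan(mx,my,z,phi):
    """well-frame TCP (mm), height m, jaw angle in the well deg -> offset cm and rotvec in tool axes"""
    s=bot.read_state();R=np.array(s['tcp_rot']);p=np.array(s['position'])
    t=T(w,[mx/1e3,my/1e3,z])[0];a=w[2]+np.radians(phi)
    G=np.array([[np.cos(a),np.sin(a),0],[np.sin(a),-np.cos(a),0],[0,0,-1]])
    print('t',round(float(s['time_s']),2),'target',t.round(4),'offset',(R.T@(t-p)*100).round(2),'rot',np.degrees(cv2.Rodrigues(R.T@G)[0].ravel()).round(2),'F',np.round(s['force'],1))
def where():
    s=bot.read_state();R=np.array(s['tcp_rot']);p=np.array(s['position']);d=p-[w[0],w[1],0];C,S=np.cos(w[2]),np.sin(w[2])
    print('well',np.round([1e3*(C*d[0]+S*d[1]),1e3*(-S*d[0]+C*d[1]),1e3*p[2]],1),'phi',round(float(np.degrees(np.arctan2(R[1,0],R[0,0])-w[2])),2),'tilt',R[:2,2].round(4))
E
python3 -c "
from go import *
where();plan(-68,1.5,.21,20)"
```

```text
well [-147.1  743.2  291.4] phi 50.52 tilt [-0.001  -0.0017]
t 0.1 target [ 0.5351 -0.088   0.21  ] offset [-52.2   53.26   8.22] rot [1.000e-02 1.100e-01 3.052e+01] F [-0.1 -0.5 -0. ]
```

Emit:
arm_command --targets '[{"rot": [0, 0, 6], "offset": [-4, 4, 0], "gripper": 0}, {"rot": [0, 0, 12], "offset": [-7, 7, 0], "gripper": 0}, {"rot": [0, 0, 18], "offset": [-10.5, 10.5, 0], "gripper": 0}, {"rot": [0, 0, 24], "offset": [-14, 14, 0], "gripper": 0}, {"rot": [0, 0, 30], "offset": [-17.5, 17.5, 0], "gripper": 0}, {"rot": [0, 0, 30.5], "offset": [-21, 21, 0], "gripper": 0}, {"rot": [0, 0, 30.5], "offset": [-24, 24, 0], "gripper": 0}, {"rot": [0, 0, 30.5], "offset": [-26, 26.5, 0], "gripper": 0}]'

```text
time_s: 0.9
position: [0.3748, 0.2485, 0.2921]
tcp_rot: [[0.775, 0.632, -0.001], [0.632, -0.775, -0.001], [-0.001, -0.0, -1.0]]
force: [0.8, 1.1, -0.6]
opening: 1.002
```

```bash
python3 -c "
from go import *
where();plan(-68,1.5,.21,20)"
```

```text
well [-108.2  372.   292.1] phi 19.93 tilt [-0.0011 -0.0008]
t 0.9 target [ 0.5351 -0.088   0.21  ] offset [-8.84 36.2   8.21] rot [-0.01  0.08 -0.07] F [ 0.8  1.1 -0.6]
```

Emit:
arm_command --targets '[{"rot": [0, 0, 0], "offset": [-1.1, 4.5, 0], "gripper": 0}, {"rot": [0, 0, 0], "offset": [-2.2, 9, 1], "gripper": 0}, {"rot": [0, 0, 0], "offset": [-3.3, 13.5, 3], "gripper": 0}, {"rot": [0, 0, 0], "offset": [-4.4, 18, 5], "gripper": 0}, {"rot": [0, 0, 0], "offset": [-5.5, 22.5, 7], "gripper": 0}, {"rot": [0, 0, 0], "offset": [-6.6, 27, 8.2], "gripper": 0}, {"rot": [0, 0, 0], "offset": [-7.7, 31.5, 8.2], "gripper": 0}, {"rot": [0, 0, 0], "offset": [-8.8, 36.2, 8.2], "gripper": 0}]'

```text
time_s: 1.7
position: [0.5357, -0.0866, 0.2092]
tcp_rot: [[0.774, 0.633, -0.002], [0.633, -0.774, 0.001], [-0.001, -0.002, -1.0]]
force: [-0.4, -0.4, -0.1]
opening: 1.0
```

Emit:
arm_command --targets '[{"rot": [0, 0, 0], "offset": [0, 0, 0], "gripper": 0}, {"rot": [0, 0, 0], "offset": [0, 0, 0], "gripper": 0}]'

```text
time_s: 1.9
position: [0.5357, -0.086, 0.2097]
tcp_rot: [[0.776, 0.631, -0.001], [0.631, -0.776, 0.001], [-0.0, -0.001, -1.0]]
force: [0.0, 0.1, 0.6]
opening: 1.001
```

```bash
python3 -c "
from go import *
where();plan(-68,1.5,.139,20)
a=snap('wrist','w1');b=snap('scene','s1');c=snap('top','t1')
im=np.zeros((600,800,3),np.uint8)
im[:300,:400]=cv2.resize(a['frame'][:,:,::-1],(400,300))
im[300:,:400]=cv2.resize(c['frame'][80:290,270:550,::-1],(400,300))
B=b['frame'][110:330,110:380,::-1];im[:326,400:]=cv2.resize(B,(400,326))
cv2.imwrite('pics/v1.png',im)"
```

```text
well [-66.7   3.2 209.7] phi 19.87 tilt [-0.0012  0.0007]
t 1.9 target [ 0.5351 -0.088   0.139 ] offset [-0.17  0.12  7.07] rot [-0.07  0.03 -0.13] F [0.  0.1 0.6]
```

View pics/v1.png

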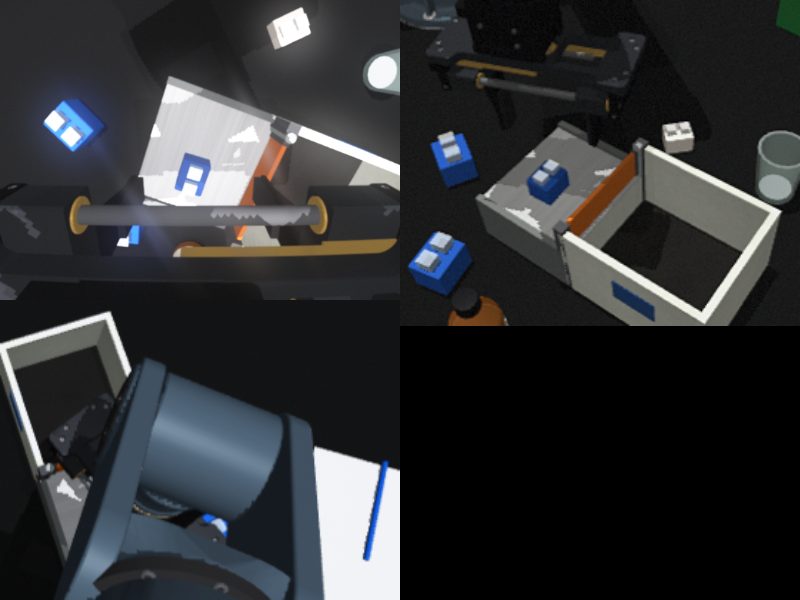

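The carrier, flap and spare are visible in the wrist view at (193,174), (265,180) and (290,27), in panel pixels. The flap is closed and the top view is blocked by the arm. I'll cross-check the well and carrier from the wrist picture numerically.

```bash
python3 -c "
from go import *
a=dict(np.load('pics/w1.npz'));c=np.load('c.npy')
print(proj(a,T(w,np.array([(-125,74,66),(6,74,105),(-6,74,105),(0,60,103)])/1e3)).round(1),'car',proj(a,box(c,.06,.086)).round(1).tolist())
im=cv2.resize(a['frame'][80:330,180:430,::-1],None,fx=2.4,fy=2.4,interpolation=cv2.INTER_CUBIC)
def dl(P,col): cv2.polylines(im,[((proj(a,P)-[180,80]+.5)*2.4-.5).astype(np.int32)],False,col,1)
dl(box(c,.06,.086)[[0,1,2,3,0]],(0,255,255));dl(box(c,.06,.086)[[4,5,6,7,4]],(0,255,0))
dl(T(w,np.array([(-125,74,66),(-125,-74,66),(0,-74,66),(0,74,66),(-125,74,66)])/1e3),(255,0,255))
dl(T(w,np.array([(0,60,103),(0,-58,103),(0,-58,65),(0,60,65)])/1e3),(255,255,0))
dl(T(w,np.array([(-6,74,105),(6,74,105),(6,62,105),(-6,62,105),(-6,74,105)])/1e3),(0,0,255))
cv2.imwrite('pics/w1o.png',im)
for v in ([(a,(272,243))],[(a,(272,243)),(dict(np.load('pics/top0.npz')),(357,223))]):
  q,e=carrier(v,[.54,-.102,.36]);d=q[:2]-w[:2];C,S=np.cos(w[2]),np.sin(w[2]);print(q,e,C*d[0]+S*d[1],-S*d[0]+C*d[1],np.degrees(q[2]-w[2]))
"
```

```text
[[235.4 106. ]
 [421.4 177.4]
 [404.9 171. ]
 [402.5 193.4]] car [[294.6, 221.2], [280.4, 259.4], [246.6, 249.0], [259.5, 210.0], [296.4, 232.5], [280.7, 274.0], [243.4, 262.7], [257.5, 220.2]]
[ 0.54135369 -0.10411301  0.42803667] 0.12180908435858617 -0.06739618131309229 -0.015825946318366903 5.253441378317193
[ 0.54032085 -0.10286524  0.39475536] 0.28971837810258205 -0.06795933106398164 -0.014307216222833614 3.3465628235578757
```

View pics/w1o.png

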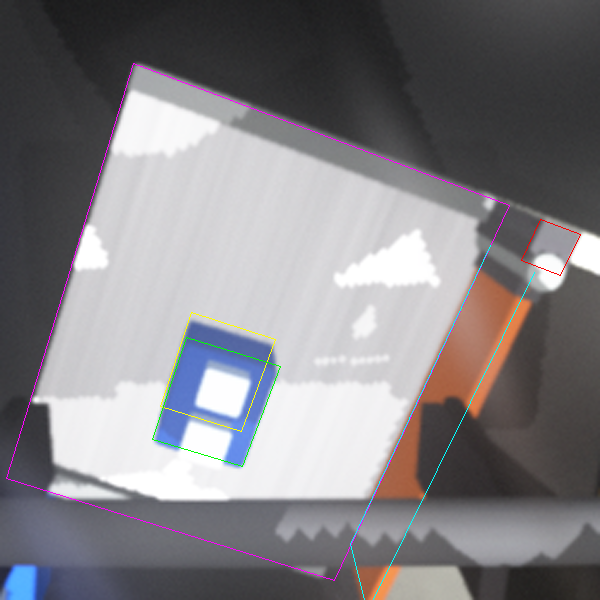

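Fits agree to about 2 mm, with the carrier at about (-67.5,-14.5), yaw 4°. Descend.

Emit:
arm_command --targets '[{"rot": [0, 0, 0], "offset": [-0.3, 0.2, 2], "gripper": 0}, {"rot": [0, 0, 0], "offset": [-0.3, 0.2, 4], "gripper": 0}, {"rot": [0, 0, 0], "offset": [-0.3, 0.2, 5.5], "gripper": 0}, {"rot": [0, 0, 0], "offset": [-0.3, 0.2, 6.5], "gripper": 0}, {"rot": [0, 0, 0], "offset": [-0.3, 0.2, 7.1], "gripper": 0}, {"rot": [0, 0, 0], "offset": [-0.3, 0.2, 7.1], "gripper": 0}]'

```text
time_s: 2.65
position: [0.5344, -0.0876, 0.1388]
tcp_rot: [[0.773, 0.634, -0.001], [0.634, -0.773, 0.001], [-0.001, -0.001, -1.0]]
force: [-0.2, -0.3, 0.4]
opening: 1.003
```

```bash
python3 -c "
from go import *
where();plan(-55,0.5,.139,20);plan(-30,0.5,.139,20)
c=snap('top','t2');b=snap('scene','s2');a=snap('wrist','w2')
im=np.zeros((600,800,3),np.uint8)
im[:300,:400]=cv2.resize(a['frame'][:,:,::-1],(400,300))
im[:400,400:]=cv2.resize(b['frame'][160:310,140:290,::-1],(400,400),interpolation=cv2.INTER_CUBIC)
cv2.imwrite('pics/v2.png',im)"
```

```text
well [-68.5   2.  138.8] phi 20.07 tilt [-0.0013  0.0005]
t 2.65 target [ 0.5477 -0.0846  0.139 ] offset [ 1.22  0.61 -0.02] rot [-0.07  0.04  0.07] F [-0.2 -0.3  0.4]
t 2.65 target [ 0.5713 -0.0764  0.139 ] offset [ 3.57  1.47 -0.02] rot [-0.07  0.04  0.07] F [-0.2 -0.3  0.4]
```

View pics/v2.png

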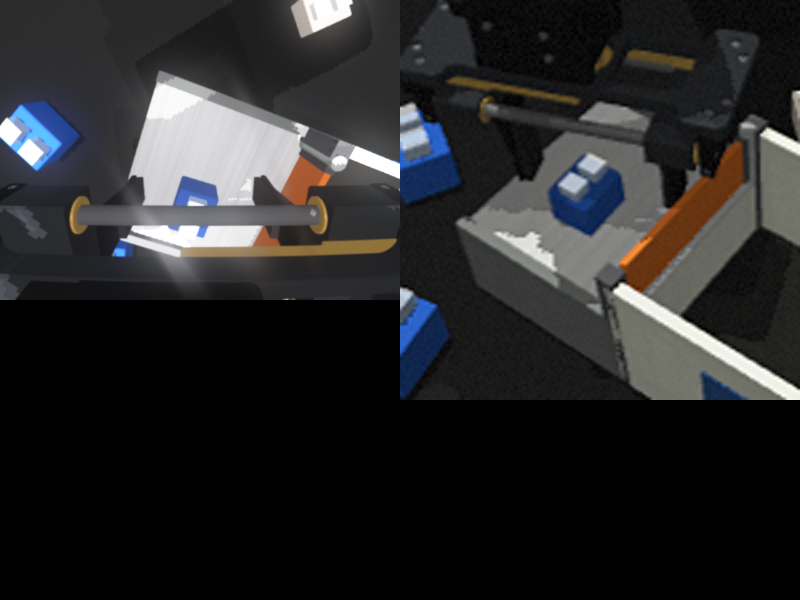

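Scene panel: finger A at (675,170) stands before the flap and finger B at (525,150) behind the carrier, as planned. I'll advance until the flap starts to open and B nears the carrier.

Emit:
arm_command --targets '[{"rot": [0, 0, 0], "offset": [0.25, 0.1, 0], "gripper": 0}, {"rot": [0, 0, 0], "offset": [0.5, 0.2, 0], "gripper": 0}, {"rot": [0, 0, 0], "offset": [0.75, 0.3, 0], "gripper": 0}, {"rot": [0, 0, 0], "offset": [1.0, 0.4, 0], "gripper": 0}, {"rot": [0, 0, 0], "offset": [1.25, 0.5, 0], "gripper": 0}, {"rot": [0, 0, 0], "offset": [1.5, 0.6, 0], "gripper": 0}, {"rot": [0, 0, 0], "offset": [1.75, 0.72, 0], "gripper": 0}, {"rot": [0, 0, 0], "offset": [2.0, 0.85, 0], "gripper": 0}]'

```text
time_s: 3.6
position: [0.5551, -0.0819, 0.1391]
tcp_rot: [[0.774, 0.633, -0.002], [0.633, -0.774, 0.001], [-0.001, -0.002, -1.0]]
force: [-3.0, -0.8, 0.7]
opening: 1.001
```

```bash
python3 -c "
from go import *
where();print(bot.read_state()['force'])
c=np.load('c.npy')
b=snap('scene','s3');a=snap('wrist','w3')
for n,near in (('s3',(209,233)),('w3',(275,275))):
  d=dict(np.load(f'pics/{n}.npz'));m=bluemask(d,near);y,x=np.nonzero(m);print(n,len(x),x.min(),x.max(),y.min(),y.max())
im=np.zeros((600,800,3),np.uint8)
im[:300,:400]=cv2.resize(a['frame'][:,:,::-1],(400,300))
im[:400,400:]=cv2.resize(b['frame'][160:310,140:290,::-1],(400,400),interpolation=cv2.INTER_CUBIC)
cv2.imwrite('pics/v3.png',im)"
```

```text
well [-47.1   0.6 139.1] phi 20.03 tilt [-0.002   0.0008]
[-3.02610876 -0.75179893  0.74718915]
s3 446 195 223 218 247
w3 2032 203 268 234 287
```

View pics/v3.png

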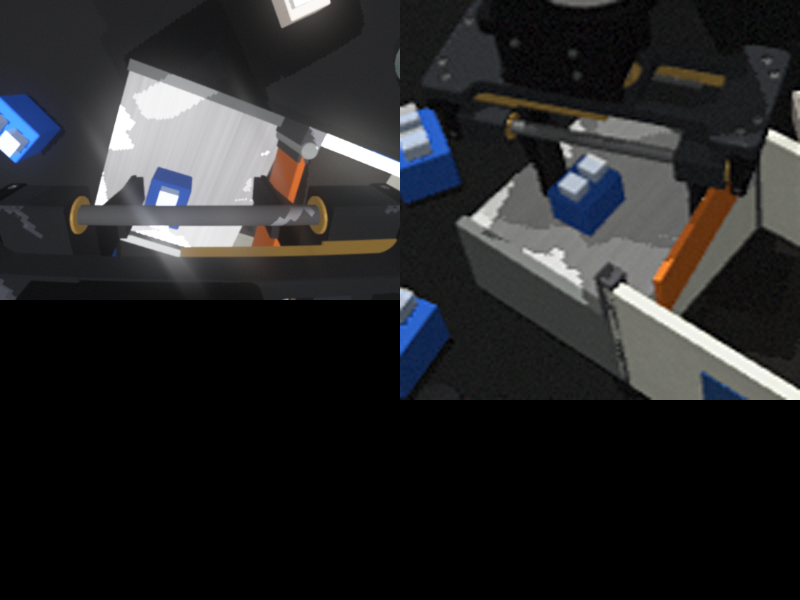

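The flap has opened about 25° (panel edge at (665,280)) and the carrier at (588,200) is still unmoved. Now I push, drifting slightly to +y, and track the carrier.

Emit:
arm_command --targets '[{"rot": [0, 0, 0], "offset": [0.25, 0.07, 0], "gripper": 0}, {"rot": [0, 0, 0], "offset": [0.5, 0.14, 0], "gripper": 0}, {"rot": [0, 0, 0], "offset": [0.75, 0.2, 0], "gripper": 0}, {"rot": [0, 0, 0], "offset": [1.0, 0.26, 0], "gripper": 0}, {"rot": [0, 0, 0], "offset": [1.25, 0.32, 0], "gripper": 0}, {"rot": [0, 0, 0], "offset": [1.5, 0.38, 0], "gripper": 0}, {"rot": [0, 0, 0], "offset": [1.75, 0.43, 0], "gripper": 0}, {"rot": [0, 0, 0], "offset": [2.0, 0.48, 0], "gripper": 0}]'

```text
time_s: 4.5
position: [0.5736, -0.0735, 0.139]
tcp_rot: [[0.774, 0.634, -0.002], [0.634, -0.774, -0.0], [-0.002, -0.001, -1.0]]
force: [-4.6, -1.7, 0.9]
opening: 0.999
```

```bash
cat > chk.py <<'E'
from go import *
import sys
n=sys.argv[1]; g=[float(x) for x in sys.argv[2:5]] # guess in well mm, deg
where();print(np.round(bot.read_state()['force'],1))
b=snap('scene','s'+n)
p0=T(w,[g[0]/1e3,g[1]/1e3,.075])[0];near=proj(b,[p0])[0]
y,x=np.nonzero(bluemask(b,near));print('mask',len(x),x.min(),x.max(),y.min(),y.max())
for yaw in (0,g[2]):
    q,e=carrier([(b,near)],[p0[0],p0[1],w[2]+np.radians(yaw)])
    d=q[:2]-w[:2];C,S=np.cos(w[2]),np.sin(w[2]);print('car',1e3*(C*d[0]+S*d[1]),1e3*(-S*d[0]+C*d[1]),np.degrees(q[2]-w[2]),e)
cv2.imwrite(f'pics/v{n}.png',cv2.resize(b['frame'][160:310,140:290,::-1],(600,600),interpolation=cv2.INTER_CUBIC))
E
python3 chk.py 4 -50 -12 15
```

```text
well [-26.8   2.4 139. ] phi 20.05 tilt [-0.002  -0.0004]
[-4.6 -1.7  0.9]
mask 405 205 230 221 248
car -52.75625347306863 -8.08761032745034 24.08343606405249 0.15693995357981694
car -52.75981190967979 -8.089417373263469 24.071545776416357 0.1569401106472964
```

View pics/v4.png

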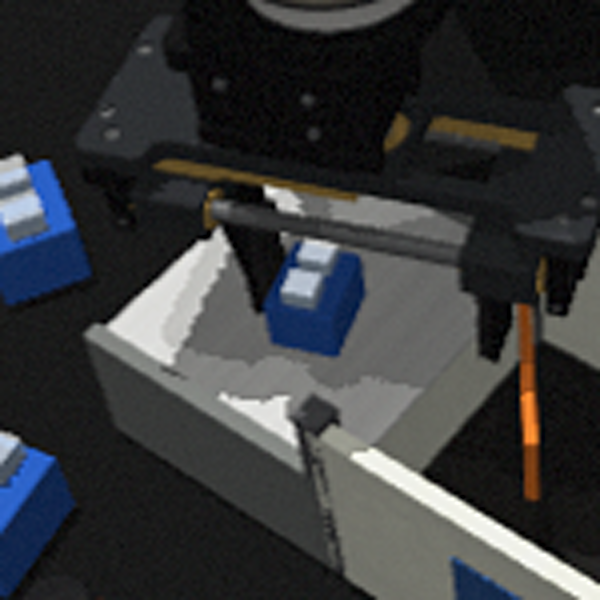

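The carrier now sits flush against finger B at yaw ~20–24°, well (-51,-8). The flap (edge at (530,490)) is already wide open, well ahead of the carrier. Continuing.

Emit:
arm_command --targets '[{"rot": [0, 0, 0], "offset": [0.25, 0.07, 0], "gripper": 0}, {"rot": [0, 0, 0], "offset": [0.5, 0.14, 0], "gripper": 0}, {"rot": [0, 0, 0], "offset": [0.75, 0.2, 0], "gripper": 0}, {"rot": [0, 0, 0], "offset": [1.0, 0.26, 0], "gripper": 0}, {"rot": [0, 0, 0], "offset": [1.25, 0.32, 0], "gripper": 0}, {"rot": [0, 0, 0], "offset": [1.5, 0.38, 0], "gripper": 0}, {"rot": [0, 0, 0], "offset": [1.75, 0.43, 0], "gripper": 0}, {"rot": [0, 0, 0], "offset": [2.0, 0.48, 0], "gripper": 0}]'

```text
time_s: 5.35
position: [0.5932, -0.0646, 0.1393]
tcp_rot: [[0.774, 0.633, 0.001], [0.633, -0.774, -0.0], [0.0, 0.001, -1.0]]
force: [-4.3, -3.0, 1.5]
opening: 0.998
```

```bash
python3 chk.py 5 -31 -6 22
```

```text
well [ -5.5   4.4 139.3] phi 20.0 tilt [ 0.0007 -0.0004]
[-4.3 -3.   1.5]
mask 415 216 241 225 253
car -31.460141601582293 -5.886210701461331 23.250885676711704 0.13574265431808985
car -31.467284683205957 -5.883500271106911 23.278014488548806 0.1357425677114884
```

Emit:
arm_command --targets '[{"rot": [0, 0, 0], "offset": [0.25, 0.04, 0], "gripper": 0}, {"rot": [0, 0, 0], "offset": [0.5, 0.08, 0], "gripper": 0}, {"rot": [0, 0, 0], "offset": [0.75, 0.12, 0], "gripper": 0}, {"rot": [0, 0, 0], "offset": [1.0, 0.16, 0], "gripper": 0}, {"rot": [0, 0, 0], "offset": [1.25, 0.2, 0], "gripper": 0}, {"rot": [0, 0, 0], "offset": [1.5, 0.24, 0], "gripper": 0}, {"rot": [0, 0, 0], "offset": [1.75, 0.28, 0], "gripper": 0}, {"rot": [0, 0, 0], "offset": [2.0, 0.32, 0], "gripper": 0}]'

```text
time_s: 6.2
position: [0.6105, -0.0541, 0.1393]
tcp_rot: [[0.774, 0.633, 0.0], [0.633, -0.774, -0.0], [0.0, 0.0, -1.0]]
force: [-2.1, -3.0, 0.2]
opening: 1.002
```

```bash
python3 chk.py 6 -11 -2 22
```

```text
well [ 14.4   8.5 139.3] phi 20.01 tilt [ 0.0004 -0.0001]
[-2.1 -3.   0.2]
mask 418 228 252 229 257
car -11.531517096610955 -1.538232383384094 23.813451460674827 0.13986841797179794
car -11.530456515627034 -1.5396231074639977 23.815852344396895 0.13986854074405786
```

View pics/v6.png

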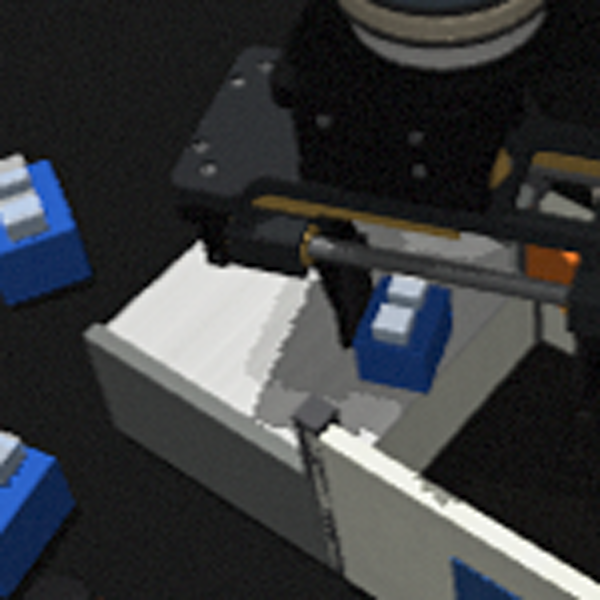

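The carrier is at the opening, (-11,-2), and the flap is held back at the hinge wall (550,265). Now I push it over the edge.

Emit:
arm_command --targets '[{"rot": [0, 0, 0], "offset": [0.32, 0.08, 0], "gripper": 0}, {"rot": [0, 0, 0], "offset": [0.64, 0.16, 0], "gripper": 0}, {"rot": [0, 0, 0], "offset": [0.96, 0.24, 0], "gripper": 0}, {"rot": [0, 0, 0], "offset": [1.28, 0.31, 0], "gripper": 0}, {"rot": [0, 0, 0], "offset": [1.6, 0.38, 0], "gripper": 0}, {"rot": [0, 0, 0], "offset": [1.92, 0.46, 0], "gripper": 0}, {"rot": [0, 0, 0], "offset": [2.24, 0.53, 0], "gripper": 0}, {"rot": [0, 0, 0], "offset": [2.55, 0.6, 0], "gripper": 0}]'

```text
time_s: 7.05
position: [0.6342, -0.0425, 0.1393]
tcp_rot: [[0.774, 0.633, 0.001], [0.633, -0.774, 0.0], [0.001, 0.0, -1.0]]
force: [-1.3, -2.0, -0.0]
opening: 0.999
```

Emit:
arm_command --targets '[{"rot": [0, 0, 0], "offset": [0.2, 0.07, 0], "gripper": 0}, {"rot": [0, 0, 0], "offset": [0.4, 0.14, 0], "gripper": 0}, {"rot": [0, 0, 0], "offset": [0.4, 0.14, 0], "gripper": 0}]'

```text
time_s: 7.35
position: [0.6382, -0.0412, 0.1393]
tcp_rot: [[0.774, 0.633, 0.001], [0.633, -0.774, -0.0], [0.001, 0.001, -1.0]]
force: [0.8, -2.4, -0.7]
opening: 1.0
```

```bash
python3 chk.py 7 14 1 22; python3 -c "
from h import *
b=dict(np.load('pics/s7.npz'));cv2.imwrite('pics/v7b.png',cv2.resize(b['frame'][170:370,160:400,::-1],(720,600)))"
```

```text
well [ 44.8  11.6 139.3] phi 20.02 tilt [ 0.0009 -0.    ]
[ 0.8 -2.4 -0.7]
mask 444 252 277 249 280
car 44.72072882556261 -13.805350555988104 20.406024743309768 0.31008078017445195
car 44.72340743749072 -13.810352305456679 20.370554642324535 0.31008103737497994
```

View pics/v7b.png

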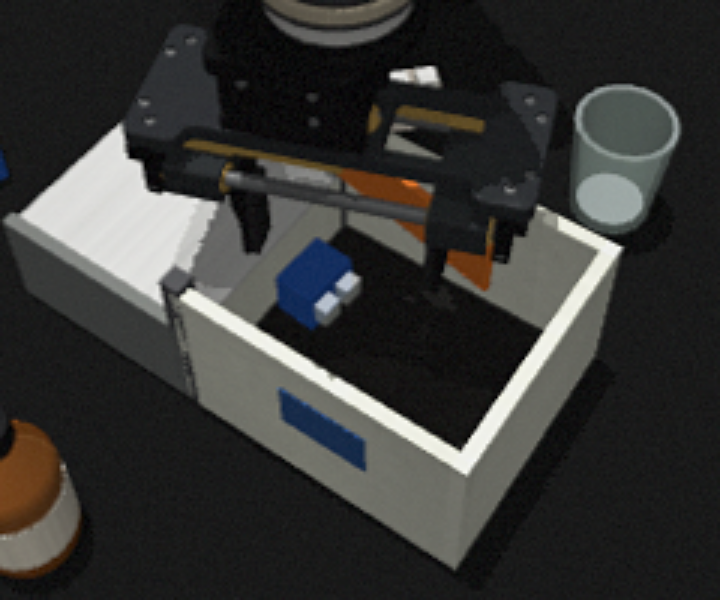

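The carrier is off the deck, at (318,283) in the well, turned onto its front face with cell tops facing sideways. The flap is still held open, clear of it. I'll let it settle and check that it stays put, then withdraw straight back.

Emit:
arm_command --targets '[{"rot": [0, 0, 0], "offset": [0, 0, 0], "gripper": 0}, {"rot": [0, 0, 0], "offset": [0, 0, 0], "gripper": 0}, {"rot": [0, 0, 0], "offset": [0, 0, 0], "gripper": 0}, {"rot": [0, 0, 0], "offset": [0, 0, 0], "gripper": 0}, {"rot": [0, 0, 0], "offset": [0, 0, 0], "gripper": 0}]'

```text
time_s: 7.9
position: [0.638, -0.0413, 0.1394]
tcp_rot: [[0.774, 0.633, 0.001], [0.633, -0.774, -0.0], [0.0, 0.001, -1.0]]
force: [0.6, -2.3, 0.1]
opening: 1.003
```

```bash
python3 chk.py 8 44 -13 20; python3 -c "
from go import *
b=dict(np.load('pics/s8.npz'))
for z in(.010,.040): print(z,proj(b,T(w,[(.022,-.0,z)])).round(1), proj(b,T(w,[(.004,0,.06)])).round(1))
y,x=np.nonzero(bluemask(b,(264,264)))
for z in(.025,.04,.06): 
  d=atz(b,(x.mean(),y.mean()),z)[:2]-w[:2];C,S=np.cos(w[2]),np.sin(w[2]);print(z,C*d[0]+S*d[1],-S*d[0]+C*d[1])"
```

```text
well [ 44.5  11.5 139.4] phi 20.01 tilt [ 0.0007 -0.0001]
[ 0.6 -2.3  0.1]
mask 448 252 277 249 280
car 44.6342209567186 -13.539110709128622 20.654763817541756 0.2984874241924219
car 44.6298976330676 -13.537116020903651 20.63226767059531 0.29848721740140827
0.01 [[259.4 273.9]] [[249.2 251.3]]
0.04 [[258.7 263.6]] [[249.2 251.3]]
0.025 0.020851412455739897 0.013065001700800806
0.04 0.02752794703190994 0.004770162749513153
0.06 0.036429993133469854 -0.006289622518870345
```

It has settled, about 20 mm past the deck's end and resting on the floor. Withdrawing.

Emit:
arm_command --targets '[{"rot": [0, 0, 0], "offset": [-0.7, -0.25, 0], "gripper": 0}, {"rot": [0, 0, 0], "offset": [-1.4, -0.5, 0], "gripper": 0}, {"rot": [0, 0, 0], "offset": [-2.1, -0.75, 0], "gripper": 0}, {"rot": [0, 0, 0], "offset": [-2.8, -1.0, 0], "gripper": 0}, {"rot": [0, 0, 0], "offset": [-3.5, -1.25, 0], "gripper": 0}, {"rot": [0, 0, 0], "offset": [-4.2, -1.5, 0], "gripper": 0}, {"rot": [0, 0, 0], "offset": [-4.9, -1.75, 0], "gripper": 0}, {"rot": [0, 0, 0], "offset": [-5.6, -2.0, 0], "gripper": 0}]'

```text
time_s: 8.75
position: [0.5814, -0.0619, 0.1394]
tcp_rot: [[0.774, 0.633, 0.001], [0.633, -0.774, -0.001], [0.0, 0.001, -1.0]]
force: [2.6, -5.0, 1.0]
opening: 0.999
```

Emit:
arm_command --targets '[{"rot": [0, 0, 0], "offset": [-0.7, -0.25, 0], "gripper": 0}, {"rot": [0, 0, 0], "offset": [-1.4, -0.5, 0], "gripper": 0}, {"rot": [0, 0, 0], "offset": [-2.1, -0.75, 0], "gripper": 0}, {"rot": [0, 0, 0], "offset": [-2.8, -1.0, 0], "gripper": 0}, {"rot": [0, 0, 0], "offset": [-3.5, -1.25, 0], "gripper": 0}, {"rot": [0, 0, 0], "offset": [-4.2, -1.5, 0], "gripper": 0}, {"rot": [0, 0, 0], "offset": [-4.9, -1.75, 0], "gripper": 0}, {"rot": [0, 0, 0], "offset": [-5.6, -2.0, 0], "gripper": 0}]'

```text
time_s: 9.55
position: [0.525, -0.0808, 0.1391]
tcp_rot: [[0.774, 0.634, -0.001], [0.634, -0.774, 0.001], [0.0, -0.001, -1.0]]
force: [1.0, -0.2, 0.2]
opening: 1.003
```

```bash
python3 chk.py 9 44 -13 20
```

```text
well [-75.2  11.6 139.1] phi 20.04 tilt [-0.0006  0.0008]
[ 1.  -0.2  0.2]
mask 445 252 277 249 279
car 44.87106014598233 -13.663877594626149 19.379637777424325 0.3080050519984875
car 44.86451399448354 -13.656930600086492 19.374142265040646 0.3080053916905361
```

The carrier hasn't moved and the tool is free. I'll raise it clear, back off and take the last look.

Emit:
arm_command --targets '[{"rot": [0, 0, 0], "offset": [0, 0, -3], "gripper": 0}, {"rot": [0, 0, 0], "offset": [0, 0, -7], "gripper": 0}, {"rot": [0, 0, 0], "offset": [0, 0, -11], "gripper": 0}, {"rot": [0, 0, 0], "offset": [-2, -2, -13], "gripper": 0}, {"rot": [0, 0, 0], "offset": [-5, -4, -13], "gripper": 0}, {"rot": [0, 0, 0], "offset": [-7, -6, -13], "gripper": 0}, {"rot": [0, 0, 0], "offset": [-7, -6, -13], "gripper": 0}, {"rot": [0, 0, 0], "offset": [-7, -6, -13], "gripper": 0}]'

```text
time_s: 10.4
position: [0.4337, -0.0791, 0.2696]
tcp_rot: [[0.774, 0.633, 0.001], [0.633, -0.774, -0.0], [0.001, 0.001, -1.0]]
force: [0.4, 0.2, -0.0]
opening: 1.002
```

```bash
python3 -c "
from h import *
b=snap('scene','sf');a=snap('top','tf');s=bot.read_state();print(s['time_s'],np.round(s['force'],1))
im=np.zeros((600,800,3),np.uint8)
im[:420,:560]=b['frame'][:,:,::-1];im[420:,:240]=a['frame'][75:255,200:440,::-1]
im[300:600,560:800]=cv2.resize(b['frame'][190:340,220:340,::-1],(240,300))
cv2.imwrite('pics/vf.png',im)"
```

```text
10.5 [ 0.9  0.1 -0.8]
```

View pics/vf.png

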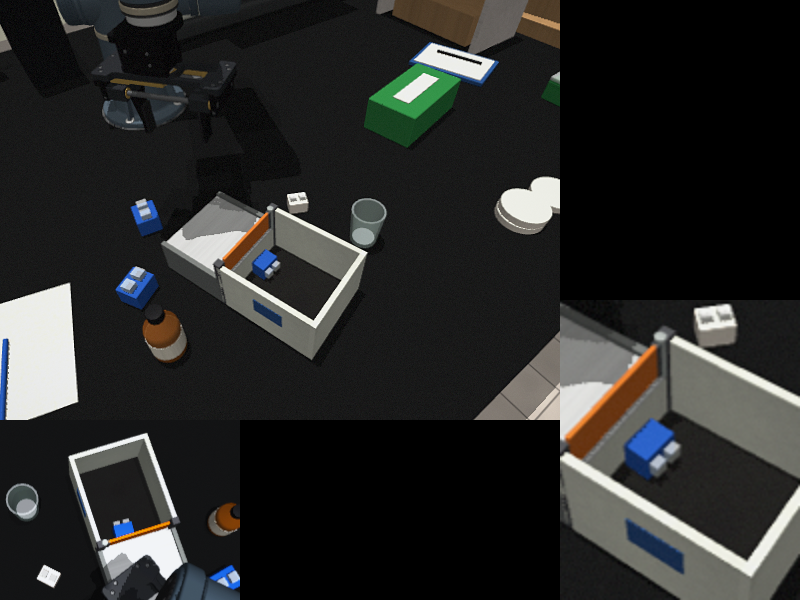

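The flap is closed (222,265)–(270,212). The carrier lies in the well at (264,264), and the spare, bottle and beaker stand where they were. Handing in.

```bash
python3 -c "
from rig import ticket;print(ticket.hand_in())"
```

```text
the job is handed in; nothing more can be done
None
```

The blue carrier is in the drop well, the flap has closed behind it, and I handed the job in at 10.5 s (limit 38 s).

- **How it went:** With the gripper open, one finger pushed the flap inward before the other reached the carrier. That finger held it at roughly 65–75°, calculated from the finger position, as the carrier reached the opening. The other finger pushed the carrier along the deck until it dropped, and I then withdrew straight back and lifted clear. The highest wrist force I read was about 6 N.
- **Last checks:** The final pictures show the flap closed, the carrier on the well floor just past the deck's end, and the spare, bottle and beaker where they stood. The gripper was well clear of everything, with a force reading of about 1 N, which is noise.
- **Differences and limits:**
  - The carrier turned about 20° on the deck to lie flush with the finger, and it landed tipped onto its front face.
  - The camera fits of its starting place differed by about 2 mm and its angle by up to 8°, which did not affect the push.
  - The top camera was blocked during the push, so I tracked the carrier with the scene camera only.

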